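Find the rub in a cart wheel and set its brake shoe clear

TASK

This cart wheel drags on its brake shoe at one place in its turn. Turn it gently by a spoke until you feel where it drags hardest and stop it for a moment with that spot at the shoe; with it standing there, ease the cam lever back until the shoe is a millimetre or two clear of it and no more, then turn the wheel on past the shoe to prove that it runs free. Let go with the wheel at rest, and leave the other things on the table where they lie.

Things in the scene. Friction and masses are not known exactly. Their poses are not given: they have to be found in the camera images.
- unit: wheel-and-brake unit of a box cart, fixed to the table on a grey steel plate (190 mm along x, y -80 to +270 mm, 10 mm thick). Origin at table height on the axle's line; z up; y points from the axle to the brake shoe. The axle's nut tops out 101 mm above the table in the wheel's middle
- wheel: 249 mm wheel, grey centre and black tyre, lying flat, turning endlessly either way about the axle (z up; origin on the axle, 24 mm above the table). Five spokes 12 mm wide at 0, 72, 144, 216, 288 deg from its x axis, 34 to 70 mm above the table, run from the hub (28 mm radius) to the rim (88 mm inner radius), open between. Rubber tyre 24 to 80 mm above the table. Stays where it is let go. Keep the force on it under 30 N
- spoke_mid (a point): point on the middle of the spoke on the wheel's x axis, 58 mm from the axle, 52 mm above the table. Turning the wheel takes about 3 N of push here. Somewhere on the tyre, unseen and elsewhere each time, a swelling of 65 deg of arc rubs on the shoe as it goes by: at its middle the push here rises smoothly by some 6 to 11 N, roughly 3.4 N per mm that the shoe stands too near
- shoe: brake shoe carrier: aluminium block 76 mm long with a rubber facing towards the tyre, sliding between two guides along the unit's y axis, moved by the cam lever only. Origin at the middle of the facing's front when not pressed (34 mm above the table), at first 1 to 3 mm from the tyre's round part. The facing is sprung and gives way by up to 6 mm
- cam_lever (a joint): cam lever behind the shoe, rad. At 0 it points along the unit's -x axis; it grows to 1.5 as the lever swings clockwise seen from above (grip going towards the unit's +y, away from the wheel) and draws the shoe back 6 mm per rad. Starts between 0 and 0.15. Stays where it is left; swinging it takes about 2.5 N at the grip
- cam_pivot (a point): pivot of the cam lever, on its axis 52 mm above the table, 200 mm along the unit's y axis from the axle
- lever_grip (a point): centre of the lever's grip: an upright black round sleeve, 17 mm thick, from 66 to 108 mm above the table, 90 mm from the pivot; this point 87 mm above the table
- hub_nut_mid (a point): spare hub nut, steel hexagon 38 mm over the corners, 16 mm high, lying on the mounting plate beyond the cam; point at its centre
- dust_cap_mid (a point): pressed aluminium dust cap, 54 mm across, 23 mm high, on the table by the wheel; point 12 mm up
- spanner_grip (a point): steel open spanner, 200 mm long, on the table by the wheel; point on its shank
- grease_tin_mid (a point): round grease tin, 75 mm across, 52 mm high, to the left; point half-way up
- food_can_mid (a point): food can, 75 mm across, 110 mm high, to the left; point half-way up
- syrup_bottle_mid (a point): dark syrup bottle, 62 mm across, 190 mm high, to the left; point half-way up
- mallet_grip (a point): rubber mallet lying to the right; point on its handle

How it is judged:
On the way, in this order (a step that is already met when the one before it is completed fails the run):
1. the wheel is stopped with its tight spot at the shoe: the shoe is pressed by more than 2.8 N and the wheel stands still (contact force between shoe and wheel above 2.8 N and angular speed of wheel below 0.06 rad/s), for 0.5 s.
2. the lever has been eased back: the shoe's face stands 0.2 to 3.2 mm clear of the swelling's height, the wheel still at rest (y of shoe in the frame of unit between 0.1294 and 0.1324 m and angular speed of wheel below 0.06 rad/s), for 0.3 s.
3. the wheel is turned and does not touch the shoe (y of shoe in the frame of unit between 0.1294 and 0.1324 m and angular speed of wheel above 0.1 rad/s and contact force between shoe and wheel below 0.2 N), for 0.25 s.
At the end, for the whole second after the job is handed in: The shoe's face stands 0.2 to 3.2 mm clear of the highest part of the tyre, nothing presses on it, and the wheel is at rest (y of shoe in the frame of unit between 0.1294 and 0.1324 m and contact force between shoe and wheel below 0.2 N and angular speed of wheel below 0.05 rad/s); the robot touches nothing.
It fails at once if the wheel is forced: more than 30 N on it from the robot (contact force between any of the arm, the fingers and wheel above 30 N).
It fails at once if another thing on the table is moved by more than 40 mm (distance of any of hub_nut_mid, dust_cap_mid, spanner_grip, grease_tin_mid, food_can_mid, syrup_bottle_mid, mallet_grip from where it was at the start of the episode above 0.04 m).
It also fails if it takes over 72 s, if anything falls off the work surface, if the arm or the gripper's body presses on something with over 40 N, if the wrist force passes 120 N, or if a joint passes its speed limit or range.

ROBOT

A 6-joint arm with a two-finger parallel gripper is mounted at the origin on the work surface. World frame = base frame: x ahead of the robot, y to its left, z up, the work surface at z = 0. Lengths are in m, angles in rad, forces in N, time in s.
With the tool pointing down it reaches from about 0.275 to 0.825 m from the base axis. Payload 4.9 kg.
Tool frame: the origin (TCP) lies midway between the tips of the shut fingers; the grasp point (between the pads) lies 19 mm behind it (grip_point_offset is the distance from the TCP to the grasp point, in m); z points along the fingers, y is the line along which they close (so a half turn about z gives the same grasp; the last joint's range is limited). The gripper opens to 85 mm and grips with 20 to 120 N. Pads are 22 mm wide; open, the fingers measure 114 mm over their backs; the gripper's body (76 mm by 85 mm) begins 54 mm behind the grasp point. The pads swing forward as they close: fully open they stand 13 mm farther back than shut.
Start: joints at [-1.368, 0.326, -0.193, 1.052, 0, 1.437], TCP at [0.182, -0.519, 0.231] pointing down, gripper open.
Joint ranges: [-2.65, 2.65], [-0.97, 1.79], [-1.3, 1.35], [-1.93, 2.1], [-1.47, 1.37], [-3.14, 3.14]. Speed limits (rad/s): [2.57, 2.57, 3.14, 3.14, 3.14, 3.14].

INTERFACE

Orientations are given as a rotation vector (axis times angle).
In Python, from cell import * gives the robot as it stands. Calls block until the motion is done:
- movep(position, orientation): joint-space move of the TCP to a pose.
- move_l(position, velocity=0.15, rot=None, until_force=None): straight line of the TCP; rot=None keeps the orientation; velocity is the mean speed in m/s. With until_force (N) it stops when the force on the tool has changed by that much, and returns True; else False.
- set_joints(angles): joint-space move.
- let_go() and grab(newtons=None): open the fingers fully, or close them until they stop; newtons is the grip in N (None keeps the last).
- sleep(seconds).
- ik(position, orientation): joint angles nearest the present ones, or None.
- get_state(): the state.
- grab_frame(name): name is "scene" or "top" or "wrist"; returns a dict with "img" (420x560x3 uint8, red, green, blue), "fx", "fy", "cx", "cy" (pixels), "k1" (the pictures are not rectified: a ray, as slopes to the right and down, at radius r is drawn at 1 + k1 r^2 times it, then the intrinsics apply), "cam_to_world" (4x4, takes a point from camera to world coordinates); the wrist camera has in their place "T_tool_cam" (4x4, takes a point from camera to tool coordinates, whose origin is the TCP and whose axes are the flange's). Camera axes: x right, y down, z forward; pixel columns grow to the right and rows downward; lengths in m; the calibration is good to about 2 mm. A picture is of the moment at which its call begins: read the wrist's pose just before it. There is no depth.
A pose or a line that the arm cannot do raises MotionError and nothing moves.
- sign_off(): hands the job in; it is judged then, once.
Trained networks look in the newest picture that a camera, given by its name, has taken for a name from the list of things; names that differ only in an ending like _2 or _b are one class to them, and where a whole thing is asked for, a point or a joint stands for the part that bears it (a point fixed in the world has none). Each returns a list of dicts, best first, with "score" (0 to 1); they miss things now and then, are a little off and sometimes report something else, mostly with a low value. They report only what shows in the picture. A call takes as long as a camera call.
- spot_in(camera, name): "centre" ([column, row] in pixels, amid what is visible of it).
- silhouettes(camera, name): "mask" (420x560 bool, what is visible of it) and "centre" ([column, row] in pixels, amid what is visible of it).
- tip_of(camera, name): "centre" ([column, row] in pixels: a listed point, or the origin of a listed thing).
The state is a dict: "clock": time; "q": joint angles; "joint_velocities": joint speeds; "tau": joint torques, N m; "position": TCP position; "eef_rot": TCP orientation; "contact_force": force on the tool from outside, world axes, zero at the start; "wrist_torque": the same for the moment, N m; "finger_gap": opening from 0.0 (shut) to 1.0 (fully open); "grasp_force": force on a finger pad.
Only numpy, scipy, OpenCV 4.12 (cv2) and the standard library are available. Lean on these libraries where they do the work, as an engineer would, in place of code of your own. Each camera call takes 0.05 s, during which the arm holds its last target. There are 200 camera calls.

## Working session

There is one attempt and no reset: what is moved stays moved. The work goes in short steps, each a Python script; the robot and the scene stay as the last script left them, time stands still between calls to the robot, and variables do not carry over. Pictures are saved under pics/ and viewed, at most 10 in all, crops included, and the job is handed in when it is done.

```bash
mkdir -p pics
cat > h.py <<'E'
from cell import *
import numpy as np, cv2
def cam(f, st=None):
    if "cam_to_world" in f: return np.array(f["cam_to_world"])
def ray(f,T,px):
    xd=np.array([(px[0]-f["cx"])/f["fx"],(px[1]-f["cy"])/f["fy"]]); x=xd.copy()
    for _ in range(30): x=xd/(1+f["k1"]*(x@x))
    return T[:3,:3]@np.array([x[0],x[1],1]),T[:3,3]
def onz(f,T,px,z):
    d,o=ray(f,T,px); return o+d*(z-o[2])/d[2]
def proj(f,T,P):
    c=np.linalg.inv(T)@np.append(P,1); x=c[:2]/c[2]; x=x*(1+f["k1"]*(x@x)); return x[0]*f["fx"]+f["cx"],x[1]*f["fy"]+f["cy"]
def save(f,n): cv2.imwrite("pics/%s.png"%n,f["img"][:,:,::-1])
E
python3 - <<'E'
from h import *
z={"unit":0,"wheel":.024,"spoke_mid":.052,"shoe":.034,"cam_pivot":.052,"lever_grip":.087,"hub_nut_mid":.018,"dust_cap_mid":.012,"spanner_grip":.005,"food_can_mid":.055,"syrup_bottle_mid":.095}
for c in ["top","scene"]:
    f=grab_frame(c); save(f,c+"1"); T=cam(f)
    for n,h in z.items():
        r=tip_of(c,n)
        for d in r[:2]: print(c,n,round(d["score"],2),np.round(d["centre"],1),np.round(onz(f,T,d["centre"],h),4))
print(get_state())
E
```

```text
top unit 0.9 [274.4 230.1] [ 0.5357 -0.0183  0.    ]
top unit 0.27 [139.6 271.1] [0.4227 0.4103 0.    ]
top shoe 0.74 [237.3 217.6] [0.5747 0.0958 0.034 ]
top cam_pivot 0.75 [209.5 214.3] [0.5851 0.1797 0.052 ]
top lever_grip 0.82 [199.5 240.9] [0.4991 0.2039 0.087 ]
top hub_nut_mid 0.55 [209.  194.1] [0.6581 0.1867 0.018 ]
top dust_cap_mid 0.51 [222.5 174. ] [0.7252 0.1433 0.012 ]
top spanner_grip 0.61 [299.9 180.5] [ 0.6946 -0.1077  0.005 ]
top spanner_grip 0.44 [275.7 228.6] [ 0.5396 -0.0227  0.005 ]
top food_can_mid 0.82 [123.  236.8] [0.5252 0.4456 0.055 ]
top syrup_bottle_mid 0.78 [123.9 184.8] [0.6788 0.4334 0.095 ]
top syrup_bottle_mid 0.58 [299.5 180.8] [ 0.6685 -0.1007  0.095 ]
scene unit 0.75 [282.5 226.3] [ 0.5378 -0.0219  0.    ]
scene wheel 0.97 [279.2 220.2] [ 0.5379 -0.0321  0.024 ]
scene spoke_mid 0.72 [264.6 232.3] [ 0.6031 -0.0403  0.052 ]
scene spoke_mid 0.54 [448.  257.2] [0.4499 0.4003 0.052 ]
scene shoe 0.67 [319.3 247.8] [0.5683 0.1003 0.034 ]
scene shoe 0.18 [345.6 263.2] [0.5769 0.1777 0.034 ]
scene cam_pivot 0.85 [345.2 262.4] [0.5846 0.1775 0.052 ]
scene c
[... 469 characters left out ...]
42 0.095 ]
{'clock': 1.2, 'q': array([-1.36818321e+00,  3.26184787e-01, -1.92626656e-01,  1.05200948e+00,
        1.16525999e-06,  1.43661275e+00]), 'joint_velocities': array([ 0.00036816, -0.00030469, -0.00161234,  0.00152155,  0.00041024,
        0.00041192]), 'tau': array([ 3.97452686e-04, -4.43335819e+01,  2.62758154e+01,  1.03961804e-03,
        1.42236722e-04, -2.36941389e-06]), 'position': array([ 0.18177553, -0.51909235,  0.23127899]), 'eef_rot': array([-3.09712890e+00, -5.26538009e-01, -5.07601509e-07]), 'contact_force': array([-0.4381932 , -0.29840819, -0.61566588]), 'wrist_torque': array([-0.01611926,  0.02226142, -0.00076528]), 'grasp_force': 0.0, 'finger_gap': 1.002333198063328}
```

View pics/top1.png

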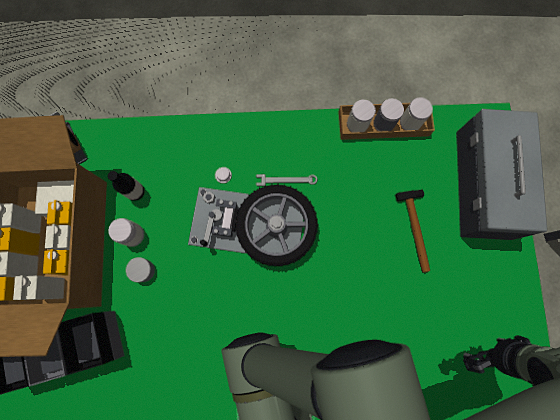

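View pics/scene1.png

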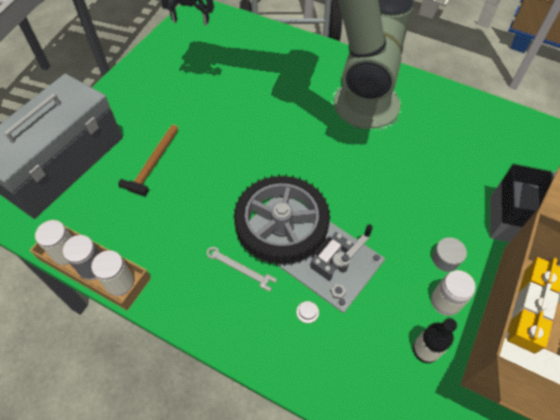

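```bash
cat >> h.py <<'E'
from scipy.spatial.transform import Rotation as Ro
def down(phi): a=(phi+np.pi/2)/2; return np.pi*np.array([np.cos(a),np.sin(a),0])
def wrist(n=None):
    s=get_state(); f=grab_frame("wrist")
    T=np.eye(4); T[:3,:3]=Ro.from_rotvec(s["eef_rot"]).as_matrix(); T[:3,3]=s["position"]; T=T@np.array(f["T_tool_cam"])
    if n: save(f,n)
    return f,T
E
python3 - <<'E'
from h import *
grab(60)
movep([0.50,0.03,0.34],down(0.0))
f,T=wrist("w1")
z={"unit":0,"wheel":.024,"spoke_mid":.052,"shoe":.034,"cam_pivot":.052,"lever_grip":.087}
for n,h in z.items():
    for d in tip_of("wrist",n)[:2]: print(n,round(d["score"],2),np.round(d["centre"],1),np.round(onz(f,T,d["centre"],h),4))
s=get_state();print(s["clock"],s["q"],s["contact_force"])
E
```

```text
unit 0.75 [413.1 244.8] [ 0.6978 -0.1036  0.    ]
unit 0.58 [306.9 191.5] [ 0.5446 -0.0246  0.    ]
wheel 0.57 [307.7 197.6] [ 0.5436 -0.0259  0.024 ]
spoke_mid 0.76 [352.3 216.9] [ 0.5969 -0.0423  0.052 ]
shoe 0.76 [332.1  92.7] [0.5669 0.1034 0.034 ]
cam_pivot 0.79 [353.5  25.4] [0.5827 0.17   0.052 ]
cam_pivot 0.4 [416.5 246.8] [ 0.681  -0.0828  0.052 ]
4.6167 [-8.81350652e-02  1.83849570e-01 -1.05231432e-01  1.28186408e+00
  5.44124302e-06  1.48322028e+00] [ 0.40265898 -0.37828961  0.3081612 ]
```

View pics/w1.png

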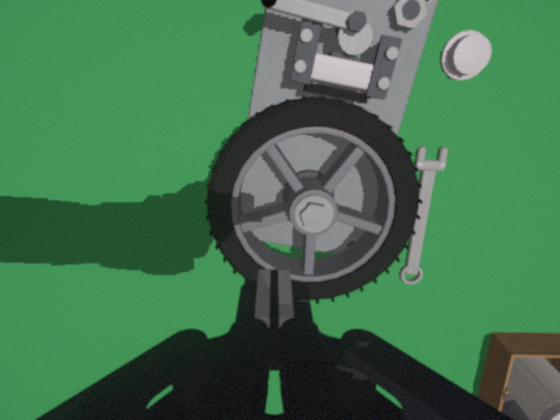

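Run:
```python
from h import *
f,T=wrist()
print("nut",onz(f,T,(313,211),.101), "tyre", [np.round(onz(f,T,p,.08),4) for p in [(208,198),(418,195),(320,97),(308,299)]])
ax=onz(f,T,(313,211),.101)[:2]
for p in [(360,153),(380,229),(308,273),(243,222),(269,149)]:
    q=onz(f,T,p,.07)[:2]-ax; print(np.round(np.degrees(np.arctan2(q[1],q[0])),1),np.round(np.hypot(*q),4))
print(np.round(T,3))
```

```text
nut [ 0.54249189 -0.01711583  0.101     ] tyre [array([ 0.4248, -0.0088,  0.08  ]), array([ 0.6628, -0.0052,  0.08  ]), array([0.5476, 0.1008, 0.08  ]), array([ 0.5427, -0.1413,  0.08  ])]
47.2 0.0789
-21.7 0.091
-89.9 0.0931
-162.8 0.0833
127.7 0.0789
[[ 1.     0.     0.     0.499]
 [ 0.    -0.944 -0.329  0.115]
 [ 0.     0.329 -0.944  0.481]
 [ 0.     0.     0.     1.   ]]
```

```bash
cat >> h.py <<'E'
AX=np.array([.542,-.021]); R=.058
def pose(deg,z=.048,r=R):
    a=np.radians(deg); return np.array([AX[0]+r*np.cos(a),AX[1]+r*np.sin(a),z]), down(a-np.pi/2)
def ft(deg,F):
    a=np.radians(deg); return F[0]*-np.sin(a)+F[1]*np.cos(a), F[0]*np.cos(a)+F[1]*np.sin(a)
def step(deg,v=.05,uf=18):
    p,r=pose(deg); h=move_l(p,velocity=v,rot=r,until_force=uf); s=get_state(); t,n=ft(deg,s["contact_force"]); return h,s,t,n
E
python3 - <<'E'
from h import *
p,r=pose(16,.16); movep(p,r); s=get_state(); print(s["clock"],s["q"][5],s["contact_force"])
print(move_l(pose(16)[0],velocity=.12,until_force=5)); s=get_state(); print(s["clock"],s["position"],s["contact_force"])
for d in range(20,61,4):
    h,s,t,n=step(d); print(d,h,round(s["clock"],2),"t %.2f n %.2f z %.2f"%(t,n,s["contact_force"][2]))
    if h: break
E
```

```text
5.8083 2.729719299332602 [-0.01844637  0.66490288 -0.35203883]
False
6.8917 [ 0.59846855 -0.00509839  0.04882484] [0.49977609 0.0858434  0.18778575]
20 False 7.14 t -0.32 n 1.01 z -0.11
24 False 7.39 t -0.20 n 0.05 z 0.57
28 False 7.64 t -0.17 n -0.18 z 0.66
32 False 7.89 t 0.07 n 0.81 z 1.19
36 False 8.14 t 0.16 n 0.37 z 0.25
40 False 8.39 t -0.51 n 0.56 z 0.17
44 False 8.64 t -0.14 n -0.39 z 1.23
48 False 8.89 t -0.41 n 0.45 z 0.03
52 False 9.14 t 0.32 n -0.25 z 0.90
56 False 9.39 t 0.46 n 1.25 z 0.42
60 False 9.64 t -0.74 n -1.06 z 0.31
```

Run:
```python
from h import *
wrist("w2"); f=grab_frame("scene"); cv2.imwrite("pics/s2.png",cv2.resize(f["img"][120:320,200:440,::-1],(720,600)))
```

```text
(no output)
```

View pics/w2.png

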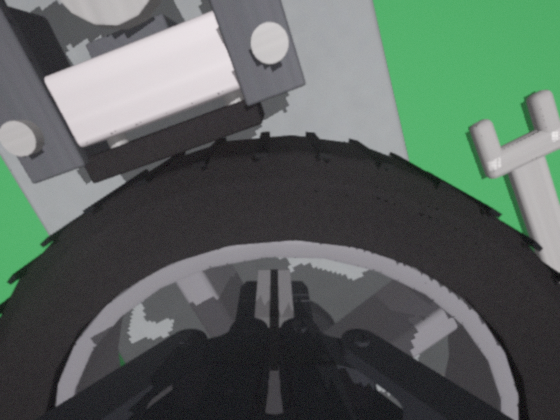

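View pics/s2.png

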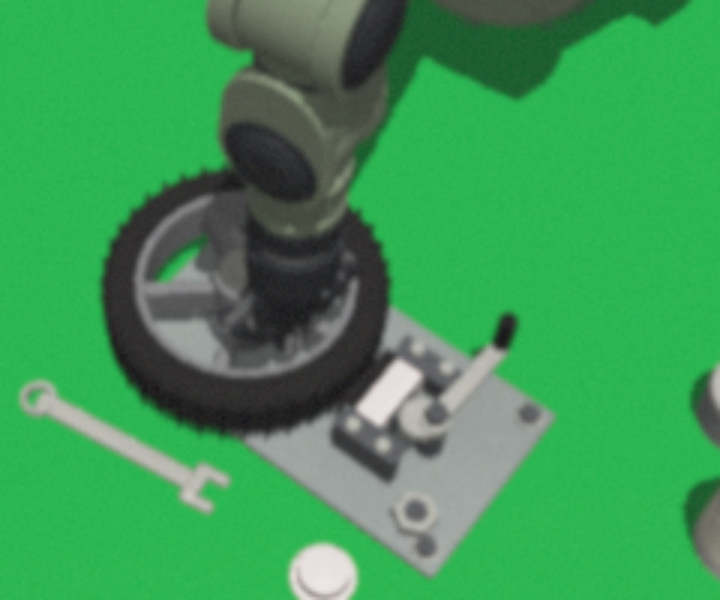

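Run:
```python
from h import *
for d,u in [(66,2),(72,2),(84,6),(96,6),(108,6),(120,6),(132,6),(144,6)]:
    h,s,t,n=step(d,uf=u); p=s["position"]-np.append(AX,0); a=np.degrees(np.arctan2(p[1],p[0]))
    print(d,u,h,round(s["clock"],2),"a %.1f t %.2f n %.2f z %.2f"%(a,t,n,s["contact_force"][2]))
    if h and u>2: break
```

```text
66 2 True 9.95 a 64.8 t -0.22 n -0.53 z -0.15
72 2 True 10.16 a 69.4 t -0.90 n -0.30 z 0.61
84 6 True 10.38 a 73.2 t 0.14 n 0.94 z 0.07
```

```bash
cat >> h.py <<'E'
def ang(s):
    p=s["position"]-np.append(AX,0); return np.degrees(np.arctan2(p[1],p[0]))%360
E
python3 - <<'E'
from h import *
u=6; a=ang(get_state())
for i in range(12):
    h,s,t,n=step(a+10,v=.03,uf=u); b=ang(s)
    print("u %.0f"%u,h,round(s["clock"],2),"a %.1f -> %.1f t %.2f n %.2f"%(a,b,t,n)); a=b
    if h: u+=1
    if u>16: break
E
```

```text
u 6 False 10.88 a 73.2 -> 83.2 t -0.71 n -0.17
u 6 True 11.12 a 83.2 -> 85.7 t 0.08 n -1.30
u 7 False 11.62 a 85.7 -> 95.8 t 0.42 n -0.57
u 7 False 12.11 a 95.8 -> 105.9 t 0.12 n 0.44
u 7 False 12.6 a 105.9 -> 115.9 t 0.52 n 0.15
u 7 False 13.08 a 115.9 -> 125.8 t 0.74 n 0.62
u 7 False 13.57 a 125.8 -> 135.7 t 0.36 n 0.27
u 7 False 14.05 a 135.7 -> 145.7 t -1.36 n -0.14
u 7 False 14.53 a 145.7 -> 155.6 t -0.07 n -0.41
u 7 False 15.02 a 155.6 -> 165.3 t -1.70 n 1.66
u 7 True 15.26 a 165.3 -> 167.6 t -0.57 n -0.02
u 8 True 15.53 a 167.6 -> 169.8 t 0.33 n -0.10
```

Run:
```python
from h import *
u=8; a=ang(get_state())
for i in range(12):
    h,s,t,n=step(a+8,v=.03,uf=u); b=ang(s)
    print("u %.0f"%u,h,round(s["clock"],2),"a %.1f -> %.1f t %.2f n %.2f"%(a,b,t,n)); a=b
    if h: u+=1
    if u>16 or a>250: break
```

```text
u 8 True 15.76 a 169.8 -> 171.0 t -0.34 n -0.24
u 9 True 16.0 a 171.0 -> 172.4 t -0.12 n 0.62
u 10 True 16.26 a 172.4 -> 174.1 t -0.47 n -0.03
u 11 True 16.54 a 174.1 -> 176.3 t 0.21 n 1.01
u 12 True 16.85 a 176.3 -> 178.7 t -0.47 n 0.11
u 13 False 17.36 a 178.7 -> 183.6 t -8.24 n 5.07
u 13 False 17.68 a 183.6 -> 188.1 t -7.17 n 7.68
u 13 False 17.98 a 188.1 -> 192.2 t -7.40 n 8.68
u 13 False 18.27 a 192.2 -> 196.0 t -8.54 n 8.69
u 13 False 18.54 a 196.0 -> 199.6 t -8.45 n 8.75
u 13 False 18.81 a 199.6 -> 203.1 t -7.77 n 8.71
u 13 False 19.07 a 203.1 -> 206.6 t -7.61 n 8.05
```

Run:
```python
from h import *
s=get_state(); p=s["position"]; print(p,np.hypot(*(p[:2]-AX)),s["contact_force"],s["wrist_torque"],Ro.from_rotvec(s["eef_rot"]).as_matrix().round(3),s["q"])
wrist("w3")
```

```text
[ 0.48540127 -0.04935207  0.04572869] 0.06330288775623596 [-10.8207824    2.36157701  -0.46468133] [ 0.3902081   2.13251531 -0.02066019] [[-0.856 -0.517 -0.013]
 [-0.517  0.856  0.002]
 [ 0.01   0.009 -1.   ]] [-0.25221772  0.4381036  -0.57532176  0.5703419  -0.00084886 -0.79508962]
```

View pics/w3.png

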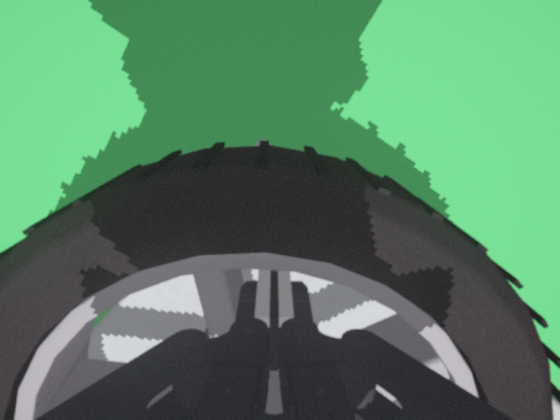

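Run:
```python
from h import *
a=ang(get_state())
h,s,t,n=step(195,v=.03,uf=20); print(h,round(s["clock"],2),"%.1f t %.2f n %.2f"%(ang(s),t,n))
d=195
while d>166:
    d-=3
    h,s,t,n=step(d,v=.03,uf=5); print(d,h,round(s["clock"],2),"%.1f t %.2f n %.2f"%(ang(s),t,n))
    if h or t>3: break
```

```text
False 19.82 195.2 t 0.52 n 0.05
192 False 20.07 192.1 t -1.02 n 0.51
189 False 20.32 189.1 t 0.06 n 0.21
186 False 20.57 186.1 t 0.14 n 0.69
183 False 20.82 183.1 t 0.07 n -0.09
180 False 21.07 180.1 t 0.18 n 0.83
177 False 21.32 177.1 t 0.30 n -0.16
174 False 21.57 174.1 t 0.26 n -0.90
171 False 21.82 172.0 t 3.44 n 0.22
```

Run:
```python
from h import *
d=171
while d>155:
    d-=2
    h,s,t,n=step(d,v=.03,uf=12); b=ang(s); print(d,h,round(s["clock"],2),"%.1f t %.2f n %.2f"%(b,t,n))
    if h or b<164.5: break
```

```text
169 False 22.07 171.0 t 8.28 n 1.22
167 False 22.32 169.4 t 9.27 n 0.67
165 False 22.57 167.5 t 8.96 n 0.58
163 False 22.82 165.6 t 9.88 n 0.27
161 False 23.07 163.7 t 10.23 n -0.13
```

Run:
```python
from h import *
d=161
while d>140:
    d-=2
    h,s,t,n=step(d,v=.03,uf=12); b=ang(s); print(d,h,round(s["clock"],2),"%.1f t %.2f n %.2f"%(b,t,n))
    if h or t<9.2: break
```

```text
159 False 23.32 161.8 t 10.78 n -0.41
157 False 23.57 159.8 t 10.53 n -0.19
155 False 23.82 157.8 t 10.85 n -1.30
153 False 24.07 155.8 t 10.10 n 0.09
151 False 24.32 153.8 t 9.18 n -1.05
```

Run:
```python
from h import *
sleep(0.7)
h,s,t,n=step(158,v=.05,uf=20); print(ang(s),t,n)
sleep(0.4)
h,s,t,n=step(172,v=.05,uf=6); print(h,ang(s),t,n)
sleep(0.3)
p=s["position"]; move_l([p[0],p[1],.19],velocity=.15)
movep([.50,.09,.26],down(np.radians(60)))
f,T=wrist("w4")
for n,h in {"lever_grip":.087,"cam_pivot":.052,"shoe":.034}.items():
    for d in tip_of("wrist",n)[:2]: print(n,round(d["score"],2),np.round(d["centre"],1),np.round(onz(f,T,d["centre"],h),4))
print(get_state()["clock"])
```

```text
157.73801143035433 0.21521388254880355 -0.78852229296355
False 171.9557976192174 -0.4428176347477378 -0.531481441178155
lever_grip 0.93 [379.8 122.7] [0.4956 0.1926 0.087 ]
cam_pivot 0.93 [388.5 204.7] [0.5803 0.1739 0.052 ]
shoe 0.74 [314.2 221.4] [0.5664 0.1003 0.034 ]
28.3667
```

View pics/w4.png

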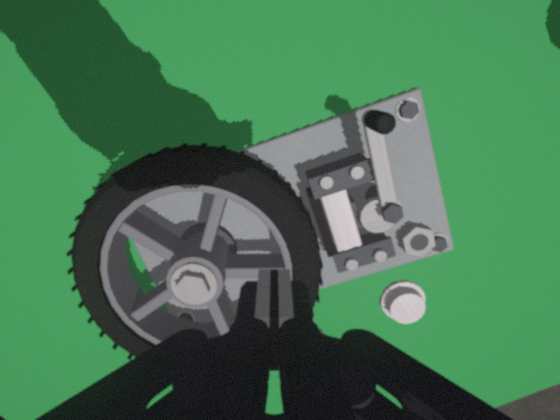

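```bash
cat >> h.py <<'E'
PV=np.array([.582,.1755])
def lp(b,z=.076):
    b=np.radians(b); t=np.array([np.sin(b),-np.cos(b)]); C=PV+.09*np.array([np.cos(b),np.sin(b)])-.023*t
    return np.append(C,z),down(np.arctan2(t[1],t[0])),t
def lstep(b,v=.05,uf=12):
    p,r,t=lp(b); h=move_l(p,velocity=v,rot=r,until_force=uf); s=get_state(); return h,s,s["contact_force"][:2]@t
E
python3 - <<'E'
from h import *
p,r,t=lp(183,.18); movep(p,r); print(move_l(lp(183)[0],velocity=.12,until_force=5))
b=183
while b>158:
    b-=2.5
    h,s,t=lstep(b,v=.04,uf=8); e=(s["position"]-lp(b)[0])@np.append(lp(b)[2],0)
    print(b,h,round(s["clock"],2),"t %.2f lag %.1f mm"%(t,-e*1e3))
    if h or t<-1.5: break
E
```

```text
False
180.5 False 30.15 t 0.31 lag -0.2 mm
178.0 False 30.4 t 0.62 lag -0.0 mm
175.5 False 30.65 t 0.18 lag 0.1 mm
173.0 False 30.9 t -0.31 lag 0.1 mm
170.5 False 31.15 t -0.40 lag 0.1 mm
168.0 False 31.4 t 0.35 lag 0.1 mm
165.5 False 31.65 t -0.75 lag 0.2 mm
163.0 False 31.9 t -0.45 lag 0.1 mm
160.5 False 32.15 t -2.02 lag -0.0 mm
```

Run:
```python
from h import *
f=grab_frame("scene"); T=cam(f)
for d in tip_of("scene","lever_grip")[:2]: print(d["score"],d["centre"],onz(f,T,d["centre"],.087))
f,T=wrist("w5")
for n,h in {"lever_grip":.087,"cam_pivot":.052}.items():
    for d in tip_of("wrist",n)[:2]: print(n,round(d["score"],2),np.round(d["centre"],1),np.round(onz(f,T,d["centre"],h),4))
print(get_state()["position"],lp(160.5)[0])
```

```text
0.88 [373.1, 235.5] [0.50190662 0.21188698 0.087     ]
lever_grip 0.87 [326.6 305.2] [0.4972 0.2042 0.087 ]
[0.48939292 0.18386724 0.07598572] [0.48948471 0.18386186 0.076     ]
```

View pics/w5.png

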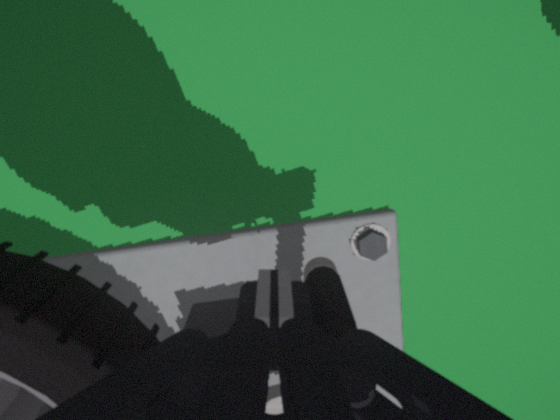

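Run:
```python
from h import *
for b in np.linspace(160.5,130,7)[1:]:
    h,s,t=lstep(b,v=.04,uf=10); print(round(b,1),h,"t %.2f"%t,round(s["clock"],2))
    if h: break
p=s["position"]; t=np.append(lp(130)[2],0)
move_l(p-.03*t,velocity=.1); p=get_state()["position"]; move_l([p[0],p[1],.2],velocity=.15)
movep([.50,.09,.26],down(np.radians(60)))
f,T=wrist("w6")
for n,h in {"lever_grip":.087,"cam_pivot":.052,"shoe":.034}.items():
    for d in tip_of("wrist",n)[:2]: print(n,round(d["score"],2),np.round(d["centre"],1),np.round(onz(f,T,d["centre"],h),4))
f=grab_frame("scene"); T=cam(f)
for d in tip_of("scene","lever_grip")[:2]: print(d["score"],d["centre"],onz(f,T,d["centre"],.087))
print(get_state()["clock"])
```

```text
155.4 False t 0.60 32.76
150.3 False t -0.23 33.12
145.2 False t -0.85 33.48
140.2 False t -0.82 33.83
135.1 False t -0.97 34.19
130.0 False t -0.26 34.55
lever_grip 0.81 [447.8 124.3] [0.5257 0.2408 0.087 ]
shoe 0.81 [315.4 222.1] [0.5681 0.1012 0.034 ]
0.97 [382.3, 248.2] [0.52455448 0.24524508 0.087     ]
36.8917
```

View pics/w6.png

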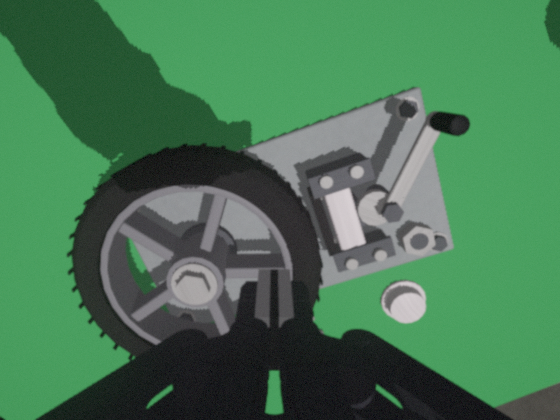

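Run:
```python
from h import *
p,r=pose(173,.16); movep(p,r); print(move_l(pose(173)[0],velocity=.1,until_force=5))
print(step(184,v=.03,uf=9)[0])
for d in range(206,310,22):
    h,s,t,n=step(d,v=.035,uf=13); print(d,h,round(s["clock"],2),"%.1f t %.2f n %.2f"%(ang(s),t,n))
    if h: break
sleep(.3)
h,s,t,n=step(ang(s)-12,v=.04,uf=10); print(h,t,n)
p=s["position"]; move_l([p[0],p[1],.2],velocity=.15); movep([.50,.09,.26],down(np.radians(60)))
f,T=wrist("w7"); print(get_state()["clock"])
```

```text
False
False
206 False 40.1 205.5 t -1.08 n 1.09
228 False 40.88 228.1 t -0.91 n 1.69
250 False 41.67 250.2 t -0.97 n 1.68
272 False 42.45 272.0 t -1.05 n 0.47
294 False 43.23 294.1 t -0.47 n 0.82
False -0.8288990251600068 0.543623565364423
47.425
```

View pics/w7.png

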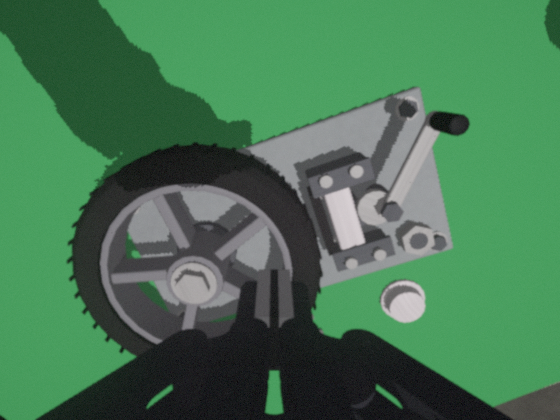

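```bash
python3 -c "
from h import *
sleep(.3); print(sign_off())"
```

```text
the job is handed in; nothing more can be done
None
```

I handed the job in at about 48 s of 72 s; no verdict came back. I stopped the wheel at its tight spot (peak push about 10.8 N) and eased the lever back about 0.65 rad, which I estimate leaves the shoe 1.6 mm clear, though I couldn't measure that gap directly. The wheel then ran free for about 100° past the shoe, so the trailing half of the swelling went by. It is at rest with the arm clear, and I touched nothing else on the table.

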